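Hold the soak tank's sprung lid for its new stay

TASK

Get the soak tank ready for me to fit its new lid stay: first swing both long flaps of the carton right back to the outside so that I can reach the stay inside, and leave the stay lying there. Then raise the tank's sprung lid past its balance point, without letting the springs throw it back against its stop, and ease it down again to a few degrees below the balance point. Finish holding the lid still there with the gripper, with the tin, brush, spanner and bearing left where they lie.

Things in the scene. Friction and masses are not known exactly. Their poses are not given: they have to be found in the camera images.
- tank: Grey sheet-steel soak tank, open-topped, fixed to the bench: 200 deep (its x) x 320 wide (its y) x 115 mm high, 4 mm walls. Origin: centre of its underside on the bench; +x points from the handle side (facing the robot) to the hinge side, +y to its left, z up.
- lid_hinge (a joint): Opening angle of the lid, rad: 0 = shut, level, growing as the handle rises; stop at 1.35. Torsion springs on the hinge pin work against its weight and balance it at 0.85 (49 degrees): below that it sinks shut by itself, above it the springs carry it up to the stop. At the handle it weighs 0.9 N when shut, and near balance some 0.25 N per 0.1 rad; hinge friction is tiny.
- lid_pivot (a point): Mid-point of the lid's hinge axis, on the tank: 106 mm from the tank's origin along its +x and 118 mm above the bench. The axis runs along the tank's y.
- lid: Grey pan lid of the tank, 0.85 kg, 208 x 336 mm, top skin 3 mm thick, rims turned down 22 mm at front and sides. Origin on the hinge axis (same point as lid_pivot); x and z turn with the lid; when shut its axes are the tank's. The front rim lies 212 mm from the origin along -x.
- lid_handle (a point): Middle of the lid's handle: a round steel bar 12 mm thick, straight for 104 mm along the lid's y, 42 mm in front of the front rim on a leg at each end (clear gap 36 mm). At (-254, 0, -9) mm in the lid's frame: 109 mm above the bench when shut, some 300 mm at balance. Free space above, below and in front: it can be pinched from above all the way up, the bar turning between the fingers.
- carton: Brown carton, fixed to the bench: 150 (its x) x 200 (its y) x 110 mm high, 4 mm walls. Origin: centre of its underside, on the bench; -x towards the robot at yaw 0, z up. Long flaps hinge on the upper edges of its -x and +x sides; the short end flaps (+y, -y) are already folded out and hang outside, up to 27 mm from the wall. Inside, a cardboard insert reaches 40 mm above the bench.
- flap_near (a joint): Angle of the long flap on the carton's -x upper edge (hinge at x = -75, z = 110 mm in its frame), rad: 0 = closed level over the box, 1.57 = upright, 3.14 = level to the outside; up to 4.2. The flap is 74 mm deep, 196 mm along y, 4 mm thick; its crease stays where it is left (0.3 N at the free edge turns it). Starts at 0.8 to 1.15.
- flap_far (a joint): The same for the long flap hinged on the carton's +x upper edge (x = +75, z = 110 mm in the carton's frame). At the start the free edges of the two flaps are 45 to 90 mm apart, about 165 to 180 mm above the bench, over the middle of the carton.
- stay: The new lid stay: cranked flat steel bar, about 155 x 25 mm, 5 mm thick, 0.12 kg, with a pivot pin at one end; loose on the carton's insert. Origin: about its middle, on its underside. Not to be moved.
- tin: Bystander: closed plain metal tin, 76 mm across, 65 mm high, standing on the bench. Origin: centre of its underside.
- brush: Bystander: parts brush 200 mm long with a wooden handle, lying on the bench along its own x. Origin: under its middle.
- spanner: Bystander: flat steel spanner 180 mm long, 8 mm thick, lying on the bench along its own x. Origin: under its middle.
- bearing: Bystander: steel bearing ring, 62 mm across, 16 mm high, lying flat on the bench. Origin: centre of its underside.

How it is judged:
By the outcome, as a careful person would: the job done as asked, in the order asked, and still so for the second after the job is handed in, while the arm keeps its last pose, push and grip.
It also fails if it takes over 64 s, if anything falls off the work surface, if the arm or the gripper's body presses on something with over 40 N, if the wrist force passes 120 N, or if a joint passes its speed limit or range.

ROBOT

A 6-joint arm with a two-finger parallel gripper is mounted at the origin on the work surface. World frame = base frame: x ahead of the robot, y to its left, z up, the work surface at z = 0. Lengths are in m, angles in rad, forces in N, time in s.
With the tool pointing down it reaches from about 0.35 to 0.775 m from the base axis. Payload 7.3 kg.
Tool frame: the origin (TCP) lies between the finger pads; the fingertips stand 14 mm ahead of it and the grasp point (between the pads) lies 5 mm behind it; z points along the fingers, y is the direction in which the jaws open and shut (so a half turn about z gives the same grasp; the last joint's range is limited). The gripper opens to 92 mm and grips with 3 to 60 N. Pads are 19 mm wide; open, the fingers measure 130 mm over their backs; the gripper's body (75 mm by 190 mm) begins 47 mm behind the grasp point.
Start: joints at [1.015, 0.342, 1.524, -0, 1.275, -0.146], TCP at [0.209, 0.482, 0.241] pointing down, gripper open.
Joint ranges: [-2.53, 2.53], [-0.77, 2.02], [0.04, 2.7], [-1, 4.14], [0.28, 2.66], [-3.11, 3.11]. Speed limits (rad/s): [2.57, 2.57, 3.14, 3.14, 3.14, 3.14].

INTERFACE

Orientations are given as [roll, pitch, yaw] about the fixed x, y, z axes, in that order (R = Rz(yaw) Ry(pitch) Rx(roll)).
In Python, from cell import robot gives the robot as it stands.
- The arm moves only by the shell command python3 -m creep 'ROWS' [FORCE]. ROWS is JSON, a list that holds one entry, the list of rows, each a list of 7 numbers: the shift along the tool's x, y, z in cm, then the turn, a rotation vector about the tool's x, y, z in degrees, then the gripper command: -1 is shut, 1 is fully open, values between are in proportion. In form: [[[tx, ty, tz, wx, wy, wz, gripper], ...]]. A call has 1 to 8 rows; each row is the pose to reach, as a shift and turn from the pose measured when the call began, along the tool's axes at that moment; what a row does not reach only later rows make up. A row lasts 1/10 s, in which the tool goes at most 50 mm and 8.59 degrees, less where a joint would pass 70% of its speed; a pose out of reach is approached as far as the arm can. A call with a gripper value outside its range is refused whole. The fingers move at their own pace and stop on an object; FORCE is the grip in N (left out, the last holds). Time passes only in rows, so rows that repeat a pose let the fingers close. It gives the time, the measured TCP pose, the force and the opening at its end, in the units of the state.
- robot.observe(): the state, without advancing time (a new reading comes with each control period).
- robot.read_camera(name): name is "side" or "top"; returns the picture (420x560x3 uint8, red, green, blue); there is no depth.
- robot.camera_params(name): a dict with "camera_matrix" (3x3 intrinsics, pixels), "R" (3x3) and "t" (3): a world point X has camera coordinates R X + t. Camera axes: x right, y down, z forward; pixel columns grow to the right and rows downward; lengths in m; the calibration is good to about 2 mm. A picture is of the moment at which its call begins. camera_params takes no time and is no camera call.
- robot.hand_in(): hands the job in, once; it reports no verdict.
Trained networks look in the newest picture that a camera, given by its name, has taken for a name from the list of things; names that differ only in an ending like _2 or _b are one class to them, and where a whole thing is asked for, a point or a joint stands for the part that bears it (a point fixed in the world has none). Each returns a list of dicts, best first, with "score" (0 to 1); they miss things now and then, are a little off and sometimes report something else, mostly with a low value. They report only what shows in the picture. A call takes as long as a camera call.
- robot.look_for(camera, label): "centre" ([x, y, z] in m, in the coordinates of the camera as it stood for that picture, good to about 4 mm: the middle of the surface that is visible of it).
- robot.masks_of(camera, label): "mask" (420x560 bool, what is visible of it).
The state is a dict: "time": time; "qpos": joint angles; "qvel": joint speeds; "joint_efforts": joint torques, N m; "tool_pos": TCP position; "tool_rot": TCP orientation; "contact_force": force on the tool from outside, world axes, zero at the start; "torque": the same for the moment, N m; "opening": finger opening in m.
Only numpy, scipy, OpenCV 4.12 (cv2) and the standard library are available. Lean on these libraries where they do the work, as an engineer would, in place of code of your own. Each camera call takes 0.05 s, during which the arm holds its last target.

## Working session

There is one attempt and no reset: what is moved stays moved. The work goes in short steps, Python scripts to look and compute and a shell command to move; the robot and the scene stay as the last step left them, time stands still between calls to the robot, and variables do not carry over. Pictures are saved under pics/ and viewed, and the job is handed in when it is done.

```bash
ls; mkdir -p pics; python3 - <<'E'
from cell import robot
import cv2
print(robot.observe())
for c in("side","top"):
    p=robot.camera_params(c);print(c,p)
    cv2.imwrite(f"pics/a_{c}.png",robot.read_camera(c)[:,:,::-1])
E
```

```text
pics
{'time': 0.0, 'qpos': array([ 1.01501416e+00,  3.42751202e-01,  1.52500954e+00, -1.70548753e-05,
        1.27539969e+00, -1.46012712e-01]), 'qvel': array([ 4.59578177e-04, -9.78582808e-05, -9.69232110e-04,  1.27833820e-04,
        1.23867006e-04, -4.02798476e-04]), 'joint_efforts': array([-8.71980683e-04, -4.31236231e+01, -2.44224018e+01,  7.18108658e-02,
        5.59470069e-02, -1.84706341e-04]), 'tool_pos': array([0.20894478, 0.48121176, 0.24003278]), 'tool_rot': array([-3.14003918e+00, -2.11968579e-04,  2.73182802e+00]), 'contact_force': array([-0.06964097,  0.3282828 , -0.33500198]), 'torque': array([-0.00794952,  0.00471309,  0.0202822 ]), 'opening': 0.09181454357585822}
side {'camera_matrix': array([[412.81768598,   0.        , 280.3565558 ],
       [  0.        , 412.81768598, 208.02030772],
       [  0.        ,   0.        ,   1.        ]]), 'R': array([[-0.92867116, -0.37064192,  0.01394417],
       [-0.23550358,  0.56019355, -0.79417961],
       [ 0.28654482, -0.7408156 , -0.6075231 ]]), 't': array([0.534509  , 0.21017812, 1.12696154])}
top {'camera_matrix': array([[478.24589045,   0.        , 278.19458073],
       [  0.        , 478.24589045, 218.59788552],
       [  0.        ,   0.        ,   1.        ]]), 'R': array([[-0.02901693, -0.9995338 , -0.00949757],
       [-0.99506205,  0.02978676, -0.09467982],
       [ 0.09491858,  0.00670336, -0.99546247]]), 't': array([0.01583617, 0.57644959, 1.32260964])}
```

View pics/a_side.png

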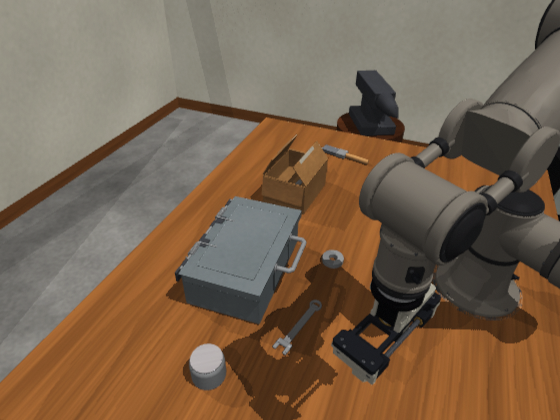

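View pics/a_top.png

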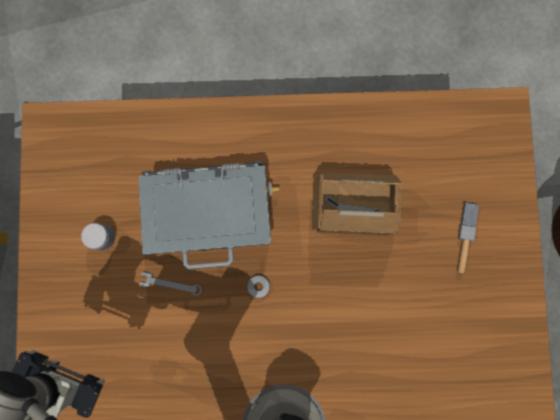

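```bash
python3 - <<'E'
from cell import robot
import numpy as np
np.set_printoptions(precision=3,suppress=True)
for c in("top","side"):
  p=robot.camera_params(c);R=p["R"];t=p["t"]
  for l in("tank","lid","lid_handle","carton","flap_near","flap_far","stay","tin"):
    if l=="tin" and c=="side":continue
    for d in robot.look_for(c,l)[:3]:
        print(c,l,round(d["score"],2),R.T@(np.array(d["centre"])-t))
E
```

```text
top tank 0.59 [0.597 0.191 0.124]
top lid 0.85 [0.6   0.191 0.123]
top lid_handle 0.64 [0.594 0.197 0.126]
top carton 0.61 [ 0.613 -0.214  0.112]
top flap_near 0.94 [ 0.555 -0.213  0.142]
top flap_near 0.22 [0.389 0.063 0.018]
top flap_far 0.81 [ 0.661 -0.218  0.154]
top flap_far 0.57 [0.392 0.063 0.018]
top stay 0.8 [ 0.605 -0.196  0.045]
top stay 0.39 [ 0.61  -0.211  0.113]
top tin 0.63 [0.536 0.496 0.062]
side tank 0.97 [0.585 0.258 0.118]
side lid 0.58 [0.587 0.233 0.121]
side lid_handle 0.97 [0.583 0.233 0.13 ]
side carton 0.84 [ 0.589 -0.176  0.085]
side flap_near 0.59 [ 0.552 -0.199  0.135]
side flap_far 0.65 [ 0.663 -0.206  0.152]
```

```bash
python3 - <<'E'
import cv2
a=cv2.imread("pics/a_top.png")
cv2.imwrite("pics/b1.png",cv2.resize(a[145:285,125:295],None,fx=4.5,fy=4.2,interpolation=cv2.INTER_CUBIC)[:600,:800])
cv2.imwrite("pics/b2.png",cv2.resize(a[160:250,300:420],None,fx=6,fy=6,interpolation=cv2.INTER_CUBIC))
s=cv2.imread("pics/a_side.png")
cv2.imwrite("pics/b3.png",cv2.resize(s[125:225,250:380],None,fx=6,fy=6,interpolation=cv2.INTER_CUBIC))
E
```

```text
(no output)
```

View pics/b1.png

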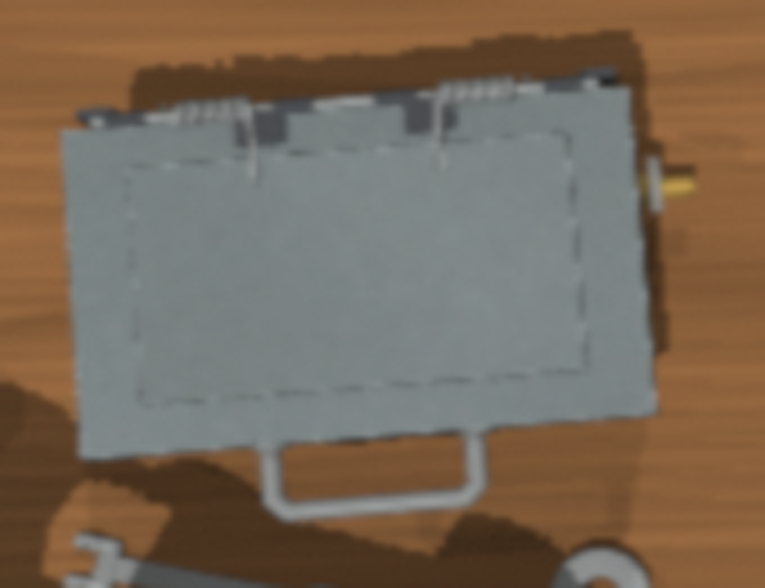

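View pics/b2.png

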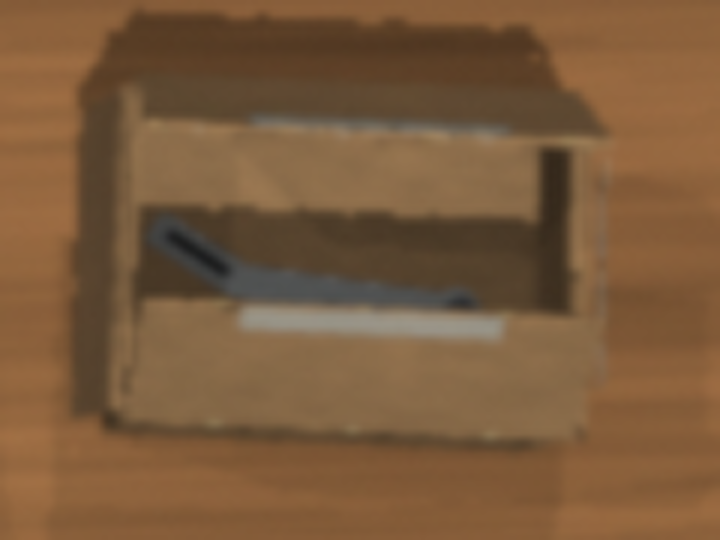

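View pics/b3.png

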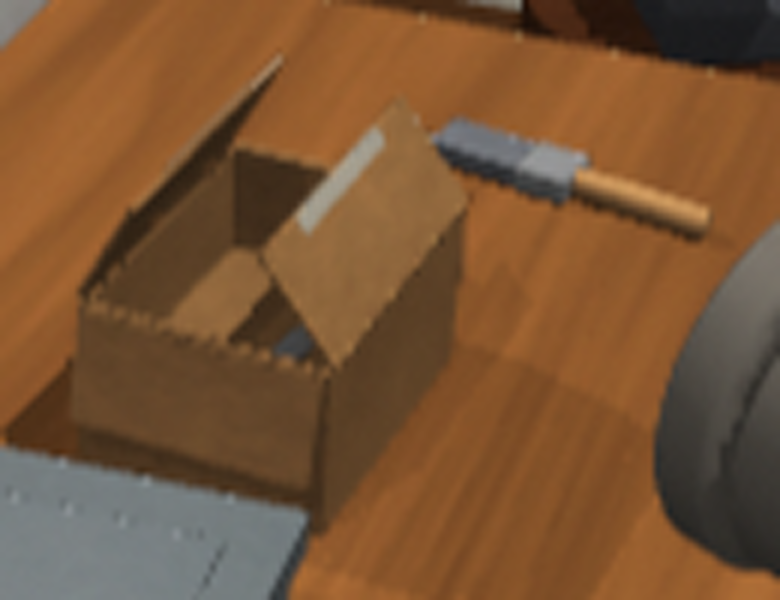

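```bash
cat > h.py <<'E'
import numpy as np
from cell import robot
np.set_printoptions(precision=4,suppress=True)
def ray(c,u,v):
    p=robot.camera_params(c);K=p["camera_matrix"];R=p["R"];t=p["t"]
    d=R.T@np.linalg.inv(K)@np.array([u,v,1.]);return -R.T@t,d
def atz(c,u,v,z):
    o,d=ray(c,u,v);return o+d*(z-o[2])/d[2]
def proj(c,X):
    p=robot.camera_params(c);q=p["camera_matrix"]@(p["R"]@np.asarray(X)+p["t"]);return q[:2]/q[2]
E
python3 - <<'E'
from h import *
print("cam",ray("top",0,0)[0],ray("side",0,0)[0])
def b1(u,v):return 125+u/4.5,145+v/4.2
def b2(u,v):return 300+u/6,160+v/6
for n,f,u,v,z in [("hL",b1,285,513,.109),("hR",b1,480,490,.109),("fL",b1,82,459,.121),("fR",b1,656,413,.121),("bL",b1,62,130,.121),("bR",b1,628,88,.121),
 ("cnL",b2,110,430,.11),("cnR",b2,580,440,.11),("cfL",b2,125,85,.11),("cfR",b2,570,92,.11),("nL",b2,140,300,.172),("nR",b2,588,315,.172),("fL",b2,145,122,.172),("fR",b2,605,133,.172)]:
    print(n,atz("top",*f(u,v),z))
def s(u,v):return 250+u/6,125+v/6
for n,u,v,z in [("near hinge L",335,365,.11),("near hinge R",465,205,.11),("far hinge L",85,300,.11),("near free L",265,255,.172),("near free R",400,97,.172),("far free L",135,205,.17),("far free R",280,60,.17)]:
    print(n,atz("side",*s(u,v),z))
E
```

```text
cam [ 0.4485 -0.0102  1.3713] [0.223  0.9152 0.8441]
hL [0.4477 0.2383 0.109 ]
hR [0.4588 0.124  0.109 ]
fL [0.4846 0.3537 0.121 ]
fR [0.5034 0.0195 0.121 ]
bL [0.6926 0.3651 0.121 ]
bR [0.7092 0.0303 0.121 ]
cnL [ 0.531  -0.1067  0.11  ]
cnR [ 0.5205 -0.3127  0.11  ]
cfL [ 0.6845 -0.119   0.11  ]
cfR [ 0.6753 -0.3164  0.11  ]
nL [ 0.5812 -0.1165  0.172 ]
nR [ 0.5693 -0.3039  0.172 ]
fL [ 0.6568 -0.1215  0.172 ]
fR [ 0.6462 -0.3151  0.172 ]
near hinge L [ 0.5378 -0.118   0.11  ]
near hinge R [ 0.5217 -0.3028  0.11  ]
far hinge L [ 0.6838 -0.1243  0.11  ]
near free L [ 0.5769 -0.1114  0.172 ]
near free R [ 0.5649 -0.3006  0.172 ]
far free L [ 0.6587 -0.1344  0.17  ]
far free R [ 0.6442 -0.3196  0.17  ]
```

```bash
cat >> h.py <<'E'
from scipy.spatial.transform import Rotation as Ro
def to(x,y,z,yaw):
    s=robot.observe();R=Ro.from_euler('xyz',s["tool_rot"])
    T=Ro.from_euler('xyz',[np.pi,0,yaw])
    d=R.inv().apply(np.array([x,y,z])-s["tool_pos"])*100
    w=(R.inv()*T).as_rotvec(degrees=True)
    print("t",s["time"],"pos",s["tool_pos"],"F",s["contact_force"],"open",round(float(s["opening"]),4)); print("shift",d,"rot",w)
E
python3 -c "
from h import *
to(.615,-.165,.27,3.084)"
```

```text
t 0.85 pos [0.2091 0.4816 0.2407] F [-0.0427  0.2045  0.5658] open 0.0919
shift [-62.9844 -43.1335  -2.931 ] rot [  0.0072   0.0009 -20.1788]
```

```bash
python3 -m creep '[[[-63,-43.1,-4,0,0,-20.2,-1],[-63,-43.1,-4,0,0,-20.2,-1],[-63,-43.1,-4,0,0,-20.2,-1],[-63,-43.1,-4,0,0,-20.2,-1],[-63,-43.1,-4,0,0,-20.2,-1],[-63,-43.1,-4,0,0,-20.2,-1],[-63,-43.1,-4,0,0,-20.2,-1],[-63,-43.1,-4,0,0,-20.2,-1]]]'; python3 -c "
from h import *
to(.615,-.165,.27,3.084)"
```

```text
time: 1.65
tool_pos: [0.4175, 0.1499, 0.2616]
tool_rot: [3.141, 0.001, 3.084]
contact_force: [0.7, 0.6, 0.1]
opening: 0.0325
t 1.65 pos [0.4175 0.1499 0.2616] F [0.7035 0.6231 0.131 ] open 0.0325
shift [-21.5235 -30.3048  -0.8337] rot [0.0253 0.0497 0.0197]
```

```bash
python3 -m creep '[[[-21.5,-30.3,-0.8,0,0,0,-1],[-21.5,-30.3,-0.8,0,0,0,-1],[-21.5,-30.3,-0.8,0,0,0,-1],[-21.5,-30.3,-0.8,0,0,0,-1],[-21.5,-30.3,-0.8,0,0,0,-1],[-21.5,-30.3,-0.8,0,0,0,-1],[-21.5,-30.3,-0.8,0,0,0,-1],[-21.5,-30.3,-0.8,0,0,0,-1]]]'; python3 - <<'E'
from h import *
import cv2
for c in("side","top"):cv2.imwrite(f"pics/c_{c}.png",robot.read_camera(c)[:,:,::-1])
to(.615,-.165,.27,3.084)
a=cv2.imread("pics/c_top.png")[140:270,290:430];b=cv2.imread("pics/c_side.png")[100:230,240:380]
cv2.imwrite("pics/c.png",cv2.resize(np.hstack([a,b]),None,fx=2.8,fy=2.8))
E
```

```text
time: 2.45
tool_pos: [0.6159, -0.1689, 0.2689]
tool_rot: [-3.141, 0.001, 3.082]
contact_force: [-0.4, 0.2, 0.1]
opening: 0.0006
t 2.55 pos [ 0.6156 -0.1682  0.2683] F [-0.9393  0.3812  0.6558] open 0.0001
shift [ 0.0779  0.32   -0.169 ] rot [ 0.0046  0.0102 -0.1854]
```

View pics/c.png

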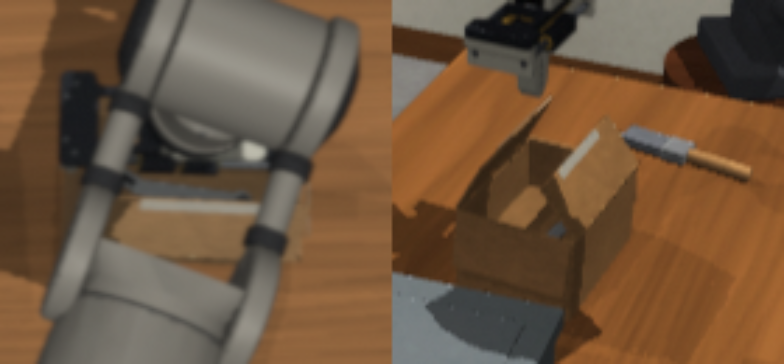

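```bash
python3 -m creep '[[[0,0,4,0,0,0,-1],[0,0,8,0,0,0,-1],[0,0,11.5,0,0,0,-1],[0,0,11.5,0,0,0,-1],[1.5,0,11.5,0,0,0,-1],[3,0,11.5,0,0,0,-1],[4.5,0,11.5,0,0,0,-1],[6,0,11.5,0,0,0,-1]]]'; python3 -m creep '[[[1.5,0,0,0,0,0,-1],[3,0,0,0,0,0,-1],[4.5,0,0,0,0,0,-1],[6,0,0,0,0,0,-1],[7,0,0,0,0,0,-1],[7,0,0,0,0,0,-1]]]'
```

```text
time: 3.35
tool_pos: [0.5562, -0.1642, 0.156]
tool_rot: [-3.141, 0.004, 3.081]
contact_force: [0.6, -0.0, 0.6]
opening: 0.0002
time: 3.95
tool_pos: [0.4861, -0.1598, 0.1575]
tool_rot: [-3.14, 0.006, 3.082]
contact_force: [0.5, 0.8, 0.5]
opening: 0.0004
```

```bash
python3 -m creep '[[[0.3,0,1.5,0,0,0,-1],[0.6,0,3,0,0,0,-1],[0.6,0,4.5,0,0,0,-1],[0.6,0,5.8,0,0,0,-1],[0.6,0,5.8,0,0,0,-1]]]';  python3 - <<'E'
from h import *
import cv2
for c in("side","top"):cv2.imwrite(f"pics/d_{c}.png",robot.read_camera(c)[:,:,::-1])
a=cv2.imread("pics/d_top.png")[140:270,290:430];b=cv2.imread("pics/d_side.png")[100:230,240:380]
cv2.imwrite("pics/d.png",cv2.resize(np.hstack([a,b]),None,fx=2.8,fy=2.8))
E
```

```text
time: 4.45
tool_pos: [0.4804, -0.1592, 0.0986]
tool_rot: [-3.141, 0.004, 3.082]
contact_force: [0.3, -0.0, 0.2]
opening: 0.0004
```

View pics/d.png

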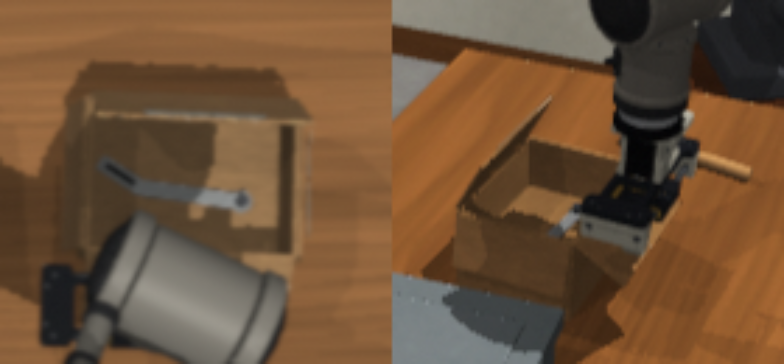

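```bash
python3 -m creep '[[[0,0,-3.5,0,0,0,-1],[0,0,-6,0,0,0,-1],[0,0,-6,0,0,0,-1],[-4,0,-6,0,0,0,-1],[-8,0,-6,0,0,0,-1],[-12,0,-6,0,0,0,-1],[-14,0,-6,0,0,0,-1],[-15.5,0,-6,0,0,0,-1]]]'; python3 -m creep '[[[-1.5,0,0,0,0,0,-1],[-3,0,0,0,0,0,-1],[-4.5,0,0,0,0,0,-1],[-6,0,0,0,0,0,-1],[-7.5,0,0,0,0,0,-1],[-8.8,0,0,0,0,0,-1],[-8.8,0,0,0,0,0,-1]]]'
```

```text
time: 5.35
tool_pos: [0.637, -0.1686, 0.1605]
tool_rot: [-3.14, 0.007, 3.082]
contact_force: [-0.9, 0.2, -0.3]
opening: -0.0002
time: 6.05
tool_pos: [0.7257, -0.1736, 0.1604]
tool_rot: [-3.14, 0.007, 3.083]
contact_force: [-0.3, 0.2, 0.3]
opening: 0.0006
```

```bash
python3 -m creep '[[[0,0.5,1.5,0,0,0,-1],[-0.3,0.5,3,0,0,0,-1],[-0.3,0.5,4.5,0,0,0,-1],[-0.3,0.5,6.2,0,0,0,-1],[-0.3,0.5,6.2,0,0,0,-1]]]';  python3 - <<'E'
from h import *
import cv2
print(robot.observe()["qpos"])
for c in("side","top"):cv2.imwrite(f"pics/e_{c}.png",robot.read_camera(c)[:,:,::-1])
a=cv2.imread("pics/e_top.png")[140:270,290:430];b=cv2.imread("pics/e_side.png")[100:230,240:380]
cv2.imwrite("pics/e.png",cv2.resize(np.hstack([a,b]),None,fx=2.8,fy=2.8))
E
```

```text
time: 6.55
tool_pos: [0.7274, -0.1686, 0.0945]
tool_rot: [-3.141, 0.001, 3.083]
contact_force: [-0.9, 0.1, 1.1]
opening: 0.0004
[-0.3302  0.8787  0.9658 -0.0002  1.2965 -1.842 ]
```

View pics/e.png

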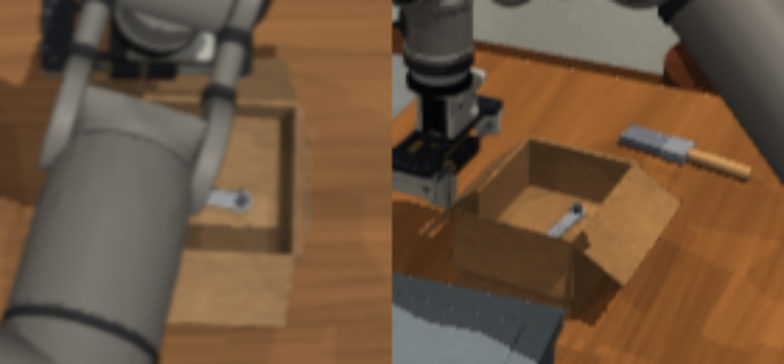

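```bash
python3 -m creep '[[[0,0,-4,0,0,0,-1],[0,0,-9,0,0,0,-1],[2,0,-14,0,0,0,-1],[5,0,-18,0,0,0,-1],[10,0,-19,0,0,0,-0.37],[14,0,-19,0,0,0,-0.37]]]'; python3 -c "
from h import *
to(.4525,.182,.25,1.624)"
```

```text
time: 7.25
tool_pos: [0.5875, -0.1607, 0.2911]
tool_rot: [-3.137, 0.013, 3.083]
contact_force: [0.6, 0.5, -0.2]
opening: 0.012
t 7.25 pos [ 0.5875 -0.1607  0.2911] F [ 0.594   0.4957 -0.2398] open 0.012
shift [15.536  33.4341  3.7741] rot [ 0.3229  0.7664 83.5816]
```

```bash
python3 -m creep '[[[15.5,33.4,2,0.3,0.8,83.6,-0.37],[15.5,33.4,2,0.3,0.8,83.6,-0.37],[15.5,33.4,2,0.3,0.8,83.6,-0.37],[15.5,33.4,2,0.3,0.8,83.6,-0.37],[15.5,33.4,2,0.3,0.8,83.6,-0.37],[15.5,33.4,2,0.3,0.8,83.6,-0.37],[15.5,33.4,2,0.3,0.8,83.6,-0.37],[15.5,33.4,2,0.3,0.8,83.6,-0.37]]]'; python3 - <<'E'
from h import *
import cv2
to(.4525,.182,.20,1.624)
for c in("side","top"):cv2.imwrite(f"pics/f_{c}.png",robot.read_camera(c)[:,:,::-1])
a=cv2.imread("pics/f_top.png")[140:270,290:430];b=cv2.imread("pics/f_side.png")[100:230,240:380]
cv2.imwrite("pics/f.png",cv2.resize(np.hstack([a,b]),None,fx=2.8,fy=2.8))
E
```

```text
time: 8.05
tool_pos: [0.4522, 0.1826, 0.2691]
tool_rot: [3.138, 0.001, 1.94]
contact_force: [1.2, 0.3, -0.0]
opening: 0.0289
t 8.05 pos [0.4522 0.1826 0.2691] F [ 1.1765  0.2625 -0.0443] open 0.0289
shift [-0.0651 -0.0167  6.9115] rot [ 0.1856  0.0216 18.1195]
```

View pics/f.png

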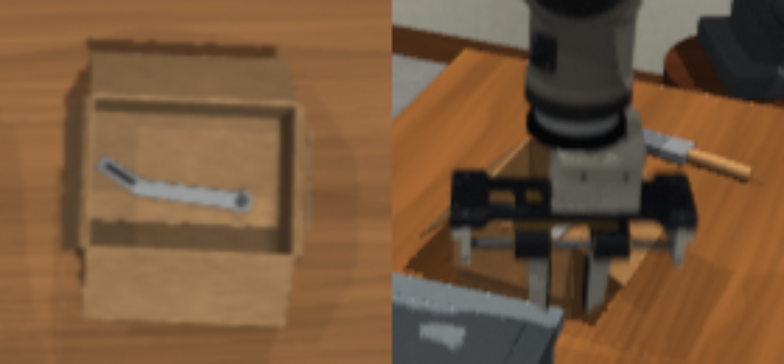

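View pics/f_side.png

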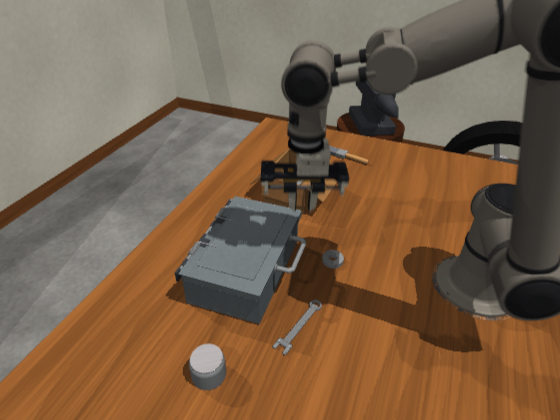

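```bash
python3 - <<'E'
from h import *
import cv2
a=cv2.imread("pics/f_side.png")
m=np.array([.4525,.1825,.109]);d=np.array([-.053,.998,0])*.052
for s in(-1,1):
    q=proj("side",m+s*d);print(q)
o=np.array([220,195]);b=cv2.resize(a[195:295,220:340],None,fx=6,fy=6,interpolation=cv2.INTER_CUBIC)
for s in(-1,0,1):
    q=(proj("side",m+s*d)+.5-o)*6; cv2.circle(b,(int(q[0]),int(q[1])),4,(0,0,255),1)
cv2.imwrite("pics/g.png",b)
E
```

```text
[304.8133 241.8026]
[293.1509 268.5647]
```

View pics/g.png

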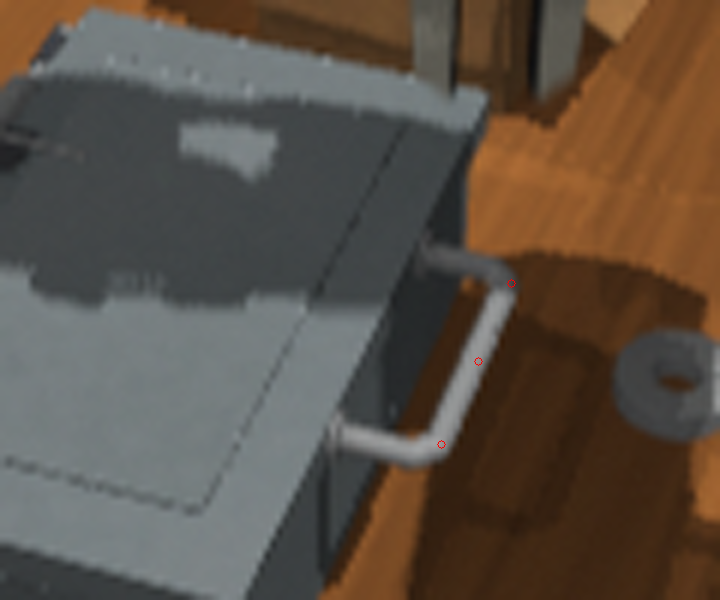

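```bash
python3 -m creep '[[[0,0.2,3,0.2,0,8,-0.37],[0,0.2,6,0.2,0,16,-0.37],[0,0.2,9,0.2,0,18.1,-0.37],[0,0.2,10,0.2,0,18.1,-0.37],[0,0.2,10,0.2,0,18.1,-0.37]]]' 15; python3 - <<'E'
from h import *
import cv2
to(.454,.182,.104,1.624)
for c in("side","top"):cv2.imwrite(f"pics/i_{c}.png",robot.read_camera(c)[:,:,::-1])
a=cv2.imread("pics/i_side.png")
cv2.imwrite("pics/i.png",cv2.resize(a[165:295,220:370],None,fx=4.5,fy=4.5,interpolation=cv2.INTER_CUBIC))
E
```

```text
time: 8.65
tool_pos: [0.4535, 0.1843, 0.1687]
tool_rot: [-3.139, -0.0, 1.631]
contact_force: [0.4, -0.1, -0.5]
opening: 0.0293
t 8.65 pos [0.4535 0.1843 0.1687] F [ 0.4217 -0.0752 -0.5139] open 0.0293
shift [-0.2315  0.0584  6.4653] rot [-0.1551 -0.0006  0.39  ]
```

View pics/i.png

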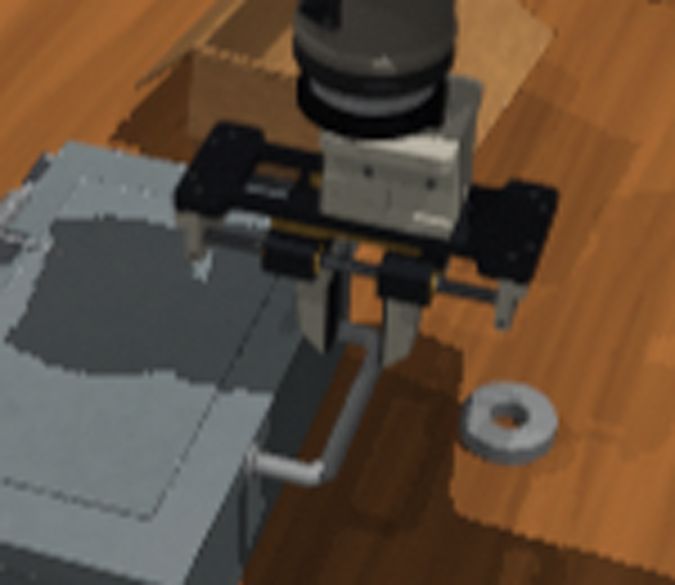

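```bash
python3 -m creep '[[[-0.2,0.05,2.5,0,0,0.4,-0.37],[-0.2,0.05,4.5,0,0,0.4,-0.37],[-0.2,0.05,5.5,0,0,0.4,-0.37],[-0.2,0.05,6.4,0,0,0.4,-0.37],[-0.2,0.05,6.4,0,0,0.4,-0.37]]]'; python3 -m creep '[[[0,0,0,0,0,0,-1],[0,0,0,0,0,0,-1],[0,0,0,0,0,0,-1],[0,0,0,0,0,0,-1],[0,0,0,0,0,0,-1]]]' 15
```

```text
time: 9.25
tool_pos: [0.4554, 0.1828, 0.1064]
tool_rot: [3.141, -0.001, 1.624]
contact_force: [0.1, -0.1, 0.4]
opening: 0.0288
time: 9.75
tool_pos: [0.4535, 0.1828, 0.1066]
tool_rot: [-3.139, -0.001, 1.624]
contact_force: [-7.0, 1.1, 3.8]
opening: 0.0114
```

```bash
python3 - <<'E'
from h import *
import cv2
to(.454,.182,.104,1.624)
a=robot.read_camera("side")[:,:,::-1]
cv2.imwrite("pics/j.png",cv2.resize(a[165:295,220:370],None,fx=4.5,fy=4.5,interpolation=cv2.INTER_CUBIC))
E
```

```text
t 9.75 pos [0.4535 0.1828 0.1066] F [-7.0357  1.0668  3.8093] open 0.0114
shift [-0.086  0.045  0.261] rot [-0.16   -0.0323 -0.0122]
```

View pics/j.png

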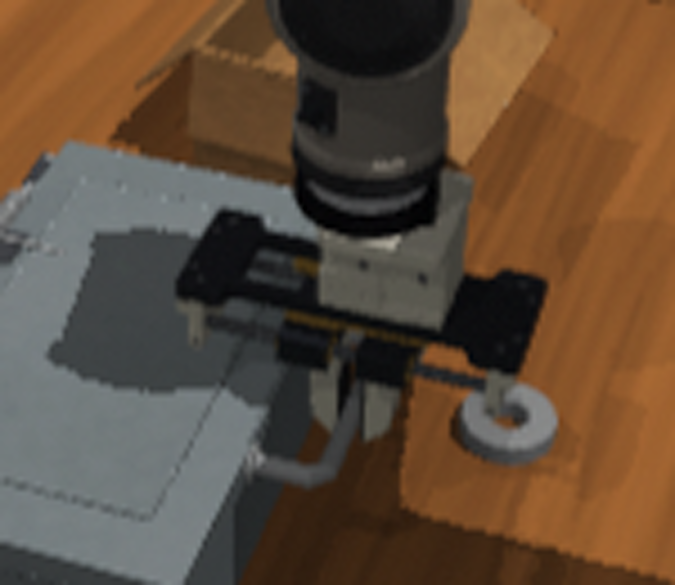

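```bash
cat >> h.py <<'E'
YAW=.053
ex=np.array([np.cos(YAW),np.sin(YAW),0]);ez=np.array([0,0,1.])
REF=np.array([.4532,.1828,.1066])
def bar(th): # tcp pos at lid angle
    c,s=np.cos(th),np.sin(th)
    return REF+ex*(.254-.254*c-.009*s)+ez*(.254*s-.009*c+.009)
def theta():
    p=robot.observe()["tool_pos"]
    from scipy.optimize import minimize_scalar
    r=minimize_scalar(lambda a:np.sum((bar(a)-p)**2),bounds=(-.2,1.4),method='bounded');return r.x,(bar(r.x)-p)*1000
def rows(ths):
    s=robot.observe();R=Ro.from_euler('xyz',s["tool_rot"]);T=Ro.from_euler('xyz',[np.pi,0,np.pi/2+YAW])
    th,e=theta();print("t",s["time"],"F",s["contact_force"],"op",round(float(s["opening"]),4),"theta",round(th,3),"err mm",e)
    print((R.inv()*T).as_rotvec(degrees=True))
    for a in ths: print(round(a,3),np.round(R.inv().apply(bar(a)-s["tool_pos"])*100,2))
E
python3 -c "
from h import *
rows(np.arange(1,9)*.035)"
```

```text
t 9.8 F [-6.1539  0.6914  3.4988] op 0.0112 theta -0.0 err mm [-0.2915 -0.042  -0.0104]
[-0.1623 -0.0322 -0.0003]
0.035 [-0.   -0.05 -0.89]
0.07 [-0.   -0.04 -1.78]
0.105 [-0.    0.01 -2.67]
0.14 [-0.    0.08 -3.55]
0.175 [-0.    0.19 -4.44]
0.21 [ 0.    0.33 -5.32]
0.245 [ 0.    0.49 -6.19]
0.28 [ 0.    0.69 -7.06]
```

```bash
python3 -m creep '[[[0,-0.05,-0.6,0,0,0,-1],[0,-0.05,-1.5,0,0,0,-1],[0,0,-2.5,0,0,0,-1],[0,0.08,-3.5,0,0,0,-1],[0,0.19,-4.4,0,0,0,-1],[0,0.33,-5.3,0,0,0,-1],[0,0.49,-6.2,0,0,0,-1],[0,0.69,-7.0,0,0,0,-1]]]' 15
python3 -c "
from h import *
rows(.25+np.arange(1,9)*.035)"
```

```text
time: 10.6
tool_pos: [0.4604, 0.1832, 0.1773]
tool_rot: [-3.138, -0.001, 1.624]
contact_force: [-0.8, 1.2, -1.5]
opening: 0.0114
t 10.6 F [-0.8083  1.217  -1.4583] op 0.0114 theta 0.28 err mm [ 0.2191  0.0164 -0.0549]
[-0.2034 -0.0331 -0.0022]
0.285 [ 0.    0.05 -0.11]
0.32 [ 0.    0.28 -0.97]
0.355 [ 0.    0.54 -1.82]
0.39 [ 0.    0.84 -2.66]
0.425 [ 0.    1.16 -3.49]
0.46 [ 0.    1.5  -4.31]
0.495 [ 0.    1.88 -5.11]
0.53 [ 0.    2.29 -5.9 ]
```

Good, low force (−1.5 N ≈ lid weight). Continue.

```bash
python3 -m creep '[[[0,0.2,-0.7,0,0,0,-1],[0,0.4,-1.4,0,0,0,-1],[0,0.68,-2.25,0,0,0,-1],[0,1,-3.1,0,0,0,-1],[0,1.33,-3.9,0,0,0,-1],[0,1.69,-4.7,0,0,0,-1],[0,2.05,-5.45,0,0,0,-1],[0,2.29,-5.9,0,0,0,-1]]]' 15
python3 -c "
from h import *
rows(.53+np.arange(1,9)*.035)"
```

```text
time: 11.4
tool_pos: [0.4825, 0.1844, 0.2371]
tool_rot: [-3.135, -0.001, 1.624]
contact_force: [-8.7, 0.5, 2.4]
opening: 0.0113
t 11.4 F [-8.6994  0.4722  2.3765] op 0.0113 theta 0.531 err mm [ 1.1414  0.0019 -0.6164]
[-0.3617 -0.0337  0.0092]
0.565 [-0.01  0.53 -0.69]
0.6 [-0.01  0.99 -1.45]
0.635 [-0.    1.47 -2.2 ]
0.67 [-0.    1.98 -2.93]
0.705 [-0.    2.52 -3.64]
0.74 [-0.    3.08 -4.33]
0.775 [-0.    3.66 -5.  ]
0.81 [-0.    4.27 -5.65]
```

```bash
python3 -m creep '[[[0,0.2,-0.6,0.3,0,0,-1],[0,0.6,-1.2,0.3,0,0,-1],[0,1.05,-1.85,0.3,0,0,-1],[0,1.55,-2.5,0.3,0,0,-1],[0,2.0,-3.15,0.3,0,0,-1],[0,2.5,-3.8,0.3,0,0,-1],[0,2.93,-4.33,0.3,0,0,-1],[0,2.93,-4.33,0.3,0,0,-1]]]' 15
python3 - <<'E'
from h import *
import cv2
rows(.73+np.arange(1,9)*.03)
for c in("side","top"):
    a=robot.read_camera(c)[:,:,::-1];cv2.imwrite(f"pics/k_{c}.png",a)
E
```

```text
time: 12.2
tool_pos: [0.5116, 0.186, 0.2819]
tool_rot: [-3.129, -0.001, 1.624]
contact_force: [-7.7, 0.2, 4.7]
opening: 0.0112
t 12.2 F [-7.7463  0.2384  4.7393] op 0.0112 theta 0.74 err mm [ 1.9092  0.0284 -1.6226]
[-0.7137 -0.0388  0.0177]
0.76 [-0.01  0.52 -0.23]
0.79 [-0.01  1.03 -0.79]
0.82 [-0.01  1.55 -1.35]
0.85 [-0.01  2.09 -1.89]
0.88 [-0.01  2.65 -2.41]
0.91 [-0.01  3.22 -2.91]
0.94 [-0.01  3.8  -3.4 ]
0.97 [-0.01  4.4  -3.87]
```

View pics/k_side.png

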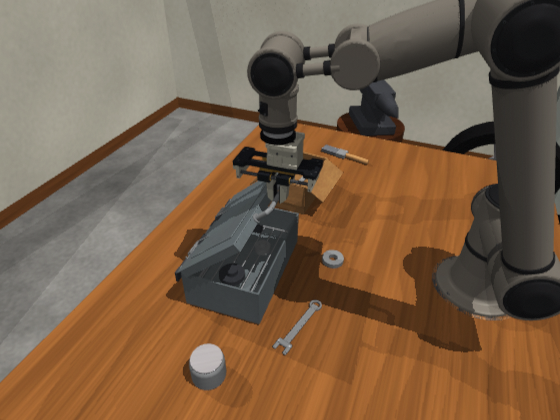

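```bash
python3 -m creep '[[[0,0.3,-0.4,0.7,0,0,-1],[0,0.55,-0.75,0.7,0,0,-1],[0,0.8,-1.05,0.7,0,0,-1],[0,1.05,-1.35,0.7,0,0,-1],[0,1.3,-1.6,0.7,0,0,-1],[0,1.55,-1.85,0.7,0,0,-1],[0,1.8,-2.1,0.7,0,0,-1],[0,1.8,-2.1,0.7,0,0,-1]]]' 15
python3 - <<'E'
from h import *
rows(.83+np.arange(1,9)*.02)
E
```

```text
time: 13.1
tool_pos: [0.5298, 0.187, 0.3024]
tool_rot: [-3.117, -0.001, 1.624]
contact_force: [3.1, 1.1, -2.4]
opening: 0.0112
t 13.1 F [ 3.0817  1.1287 -2.3654] op 0.0112 theta 0.847 err mm [ 2.3064  0.0179 -2.4277]
[-1.4248 -0.0397  0.0197]
0.85 [-0.01  0.29  0.18]
0.87 [-0.01  0.66 -0.17]
0.89 [-0.01  1.03 -0.52]
0.91 [-0.01  1.41 -0.86]
0.93 [-0.01  1.79 -1.19]
0.95 [-0.01  2.18 -1.51]
0.97 [-0.01  2.58 -1.83]
0.99 [-0.01  2.99 -2.14]
```

```bash
python3 -m creep '[[[0,0.3,-0.17,-0.5,0,0,-1],[0,0.55,-0.35,-1,0,0,-1],[0,0.85,-0.65,-1.4,0,0,-1],[0,1.15,-0.92,-1.4,0,0,-1],[0,1.45,-1.2,-1.4,0,0,-1],[0,1.7,-1.43,-1.4,0,0,-1],[0,1.9,-1.6,-1.4,0,0,-1],[0,1.9,-1.6,-1.4,0,0,-1]]]' 15
python3 - <<'E'
from h import *
import cv2
rows(.95-np.arange(1,9)*.02)
for c in("side","top"):
    a=robot.read_camera(c)[:,:,::-1];cv2.imwrite(f"pics/l_{c}.png",a)
b=cv2.imread("pics/l_side.png")[130:330,160:360];c=cv2.imread("pics/l_top.png")[130:330,110:310]
cv2.imwrite("pics/l.png",cv2.resize(np.hstack([b,c]),None,fx=2,fy=2,interpolation=cv2.INTER_CUBIC))
E
```

```text
time: 13.9
tool_pos: [0.5494, 0.188, 0.319]
tool_rot: [3.141, -0.001, 1.624]
contact_force: [-4.7, -0.9, 6.1]
opening: 0.0111
t 13.9 F [-4.6644 -0.8574  6.101 ] op 0.0111 theta 0.947 err mm [ 1.9263 -0.0081 -2.4811]
[ 0.0297 -0.0501  0.0181]
0.93 [-0.01 -0.14  0.51]
0.91 [-0.01 -0.54  0.83]
0.89 [-0.01 -0.92  1.16]
0.87 [-0.01 -1.3   1.5 ]
0.85 [-0.01 -1.68  1.85]
0.83 [-0.01 -2.04  2.2 ]
0.81 [-0.01 -2.4   2.56]
0.79 [-0.01 -2.76  2.92]
```

View pics/l.png

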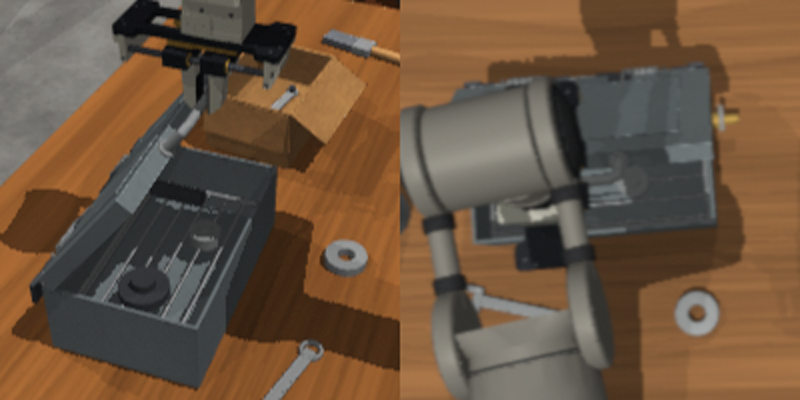

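```bash
python3 -m creep '[[[0,-0.2,0.12,0,0,0,-1],[0,-0.45,0.35,0,0,0,-1],[0,-0.73,0.58,0,0,0,-1],[0,-1.0,0.82,0,0,0,-1],[0,-1.3,1.08,0,0,0,-1],[0,-1.6,1.35,0,0,0,-1],[0,-1.8,1.55,0,0,0,-1],[0,-1.8,1.55,0,0,0,-1]]]' 15
python3 - <<'E'
from h import *
rows(.87-np.arange(1,9)*.015)
E
```

```text
time: 14.8
tool_pos: [0.531, 0.187, 0.3028]
tool_rot: [-3.141, -0.001, 1.624]
contact_force: [0.4, 0.0, -1.0]
opening: 0.0113
t 14.8 F [ 0.41    0.0188 -0.9943] op 0.0113 theta 0.851 err mm [ 1.9486 -0.0058 -2.0686]
[-0.0233 -0.0426  0.0212]
0.855 [-0.01  0.26  0.15]
0.84 [-0.01 -0.02  0.41]
0.825 [-0.01 -0.29  0.67]
0.81 [-0.01 -0.56  0.94]
0.795 [-0.01 -0.82  1.22]
0.78 [-0.01 -1.08  1.5 ]
0.765 [-0.01 -1.34  1.78]
0.75 [-0.01 -1.59  2.07]
```

```bash
python3 -m creep '[[[0,-0.2,0.2,0,0,0,-1],[0,-0.45,0.43,0,0,0,-1],[0,-0.7,0.68,0,0,0,-1],[0,-0.9,0.9,0,0,0,-1],[0,-1.05,1.07,0,0,0,-1],[0,-1.15,1.2,0,0,0,-1],[0,-1.15,1.2,0,0,0,-1],[0,-1.15,1.2,0,0,0,-1]]]' 15
python3 - <<'E'
from h import *
import cv2
rows([.785])
for c in("side","top"):
    a=robot.read_camera(c)[:,:,::-1];cv2.imwrite(f"pics/m_{c}.png",a)
b=cv2.imread("pics/m_side.png")[160:320,165:325]
b=cv2.resize(b,None,fx=3.7,fy=3.7,interpolation=cv2.INTER_CUBIC)
P=np.array([.7068,.1963,.118]);ey=np.array([-ex[1],ex[0],0])
for th,col in((.70,(255,0,0)),(.785,(0,255,0)),(.87,(0,0,255))):
    Rl=np.array([ex*np.cos(th)-ez*np.sin(th),ey,ex*np.sin(th)+ez*np.cos(th)]).T
    q=[(proj("side",P+Rl@np.array(v))+.5-[165,160])*3.7 for v in([-.212,.168,.003],[-.212,-.168,.003],[-.004,.168,.003],[-.254,.045,-.009],[-.254,-.052,-.009])]
    print(th,[(proj("side",P+Rl@np.array(v))) for v in([-.212,.168,.003],[-.212,-.168,.003])])
    q=[tuple(int(x) for x in p) for p in q]
    cv2.line(b,q[0],q[1],col,1);cv2.line(b,q[0],q[2],col,1);cv2.line(b,q[3],q[4],col,1)
cv2.imwrite("pics/m.png",b)
E
```

```text
time: 15.6
tool_pos: [0.5194, 0.1864, 0.2909]
tool_rot: [-3.141, -0.001, 1.624]
contact_force: [-0.7, -0.5, 1.3]
opening: 0.0115
t 15.6 F [-0.7051 -0.469   1.2692] op 0.0115 theta 0.787 err mm [ 1.935  -0.0222 -1.8034]
[-0.0366 -0.0422  0.0241]
0.785 [-0.01  0.16  0.21]
0.7 [array([235.6823, 245.7218]), array([285.7559, 166.0229])]
0.785 [array([229.8707, 239.6997]), array([281.4932, 161.0244])]
0.87 [array([223.5569, 233.896 ]), array([276.8124, 156.2687])]
```

View pics/m.png

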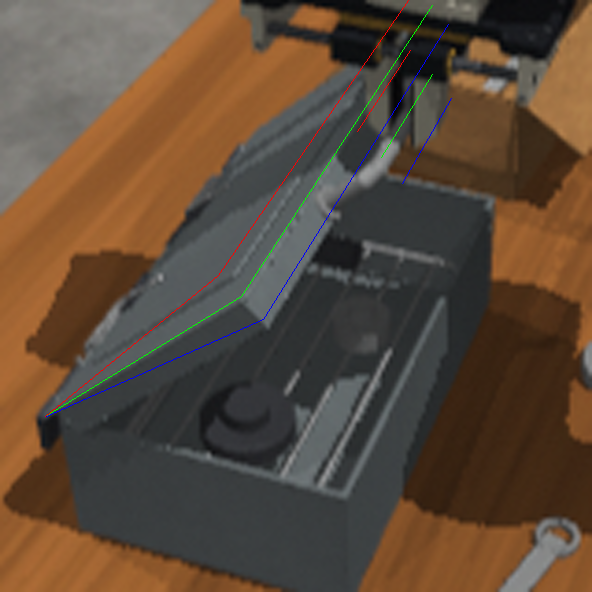

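```bash
python3 - <<'E'
from h import *
import cv2
o=np.array([205,205]);k=10
b=cv2.imread("pics/m_side.png")[205:262,205:283]
b=cv2.resize(b,None,fx=k,fy=k,interpolation=cv2.INTER_CUBIC)
P=np.array([.7068,.1963,.118]);ey=np.array([-ex[1],ex[0],0])
for th,col in((.73,(255,0,0)),(.785,(0,255,0)),(.84,(0,0,255))):
    Rl=np.array([ex*np.cos(th)-ez*np.sin(th),ey,ex*np.sin(th)+ez*np.cos(th)]).T
    f=lambda v:tuple(int(x) for x in (proj("side",P+Rl@np.array(v))+.5-o)*k)
    cv2.polylines(b,[np.array([f([-.15,.168,.003]),f([-.212,.168,.003]),f([-.212,.168,-.019]),f([-.212,0,-.019]),f([-.212,0,.003]),f([-.212,.168,.003])])],False,col,1)
    print(th,f([-.212,.168,.003]),f([-.212,.168,-.019]))
    cv2.line(b,f([-.254,.052,-.009]),f([-.254,.0,-.009]),col,1)
cv2.imwrite("pics/n.png",b)
cv2.imwrite("pics/n0.png",cv2.resize(cv2.imread("pics/m_side.png")[205:262,205:283],None,fx=k,fy=k,interpolation=cv2.INTER_CUBIC))
E
```

```text
0.73 (291, 390) (360, 464)
0.785 (253, 351) (326, 424)
0.84 (213, 314) (290, 384)
```

View pics/n.png

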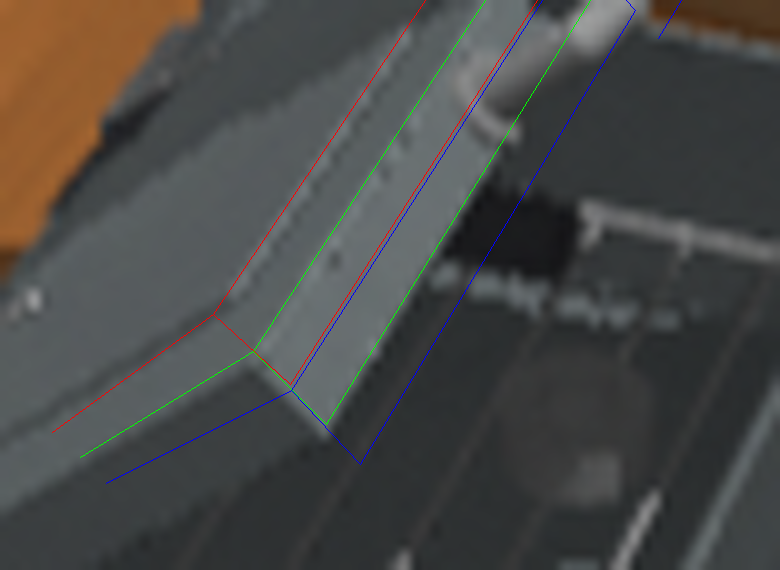

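View pics/n0.png

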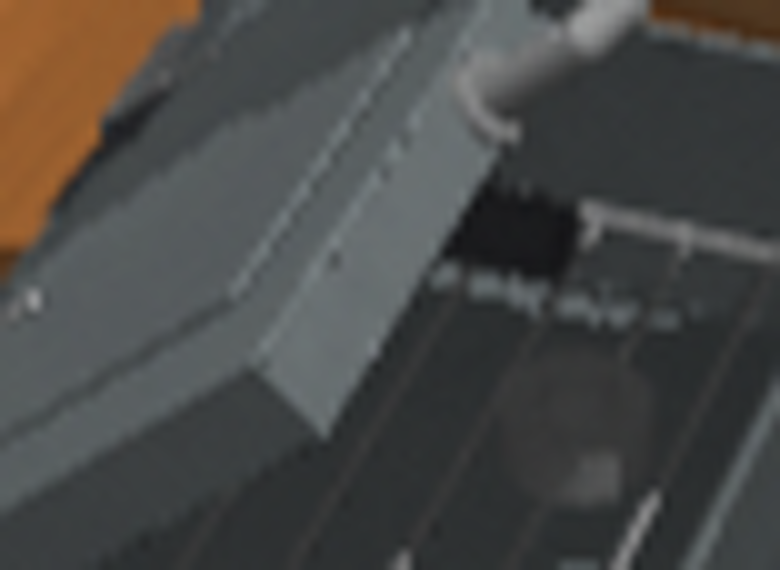

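```bash
python3 - <<'E'
from h import *
import cv2
a=robot.read_camera("side")[:,:,::-1]
cv2.imwrite("pics/z.png",a);cv2.imwrite("pics/zt.png",robot.read_camera("top")[:,:,::-1])
rows([.785]);print(abs(robot.observe()["qvel"]).max())
E
```

```text
t 15.8 F [-1.6371 -0.3521  2.18  ] op 0.0111 theta 0.787 err mm [ 1.9303 -0.0374 -1.7993]
[-0.0293 -0.0437  0.0251]
0.785 [-0.01  0.16  0.22]
0.0020102591087137692
```

View pics/zt.png

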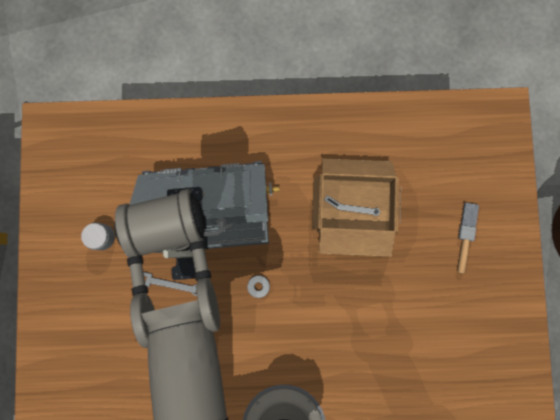

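View pics/z.png

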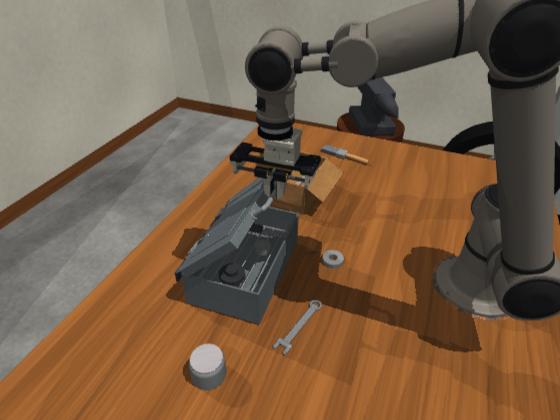

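The flaps are out (carton about (320,160)–(396,255)) and the stay still lies at about (350,207). The tin, spanner, bearing and brush sit at the same pixels as in the first picture, and the lid is still.

```bash
python3 -c "
from cell import robot
print(robot.hand_in())"
```

```text
the job is handed in; nothing more can be done
None
```

The job is done and handed in at 15.8 s of the 64 s allowed.

- **Carton:** I pushed both long flaps out with the closed fingers and pressed them below level on the outside. The last picture shows the carton open and the stay lying on the insert.
- **Lid:** I pinched the handle from above with 15 N and raised the lid to about 0.95 rad, past its 0.85 balance point, held the whole way so it never reached the stop. I then eased it down slowly, and the gripper is holding it there, still.
- **Final lid angle:** The arm's pose gives 0.787 rad and the side camera about 0.776 rad, so it sits roughly 3.6 to 4.2 degrees below balance.
- **Other things:** The tin, brush, spanner and bearing look unmoved from the first picture.

Two small flaws:

- **Arc mismatch:** The handle's measured path ran up to about 3 mm outside my calculated arc. I corrected for it as I went. Side forces stayed under about 9 N.
- **Tilt error:** I typed one tilt correction with the wrong sign, which leaned the tool about 1.4 degrees, and removed it in the next move.

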